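Lock the swivelling dapping block with its sliding bolt

TASK

The dapping block on its swivel stand has been left turned aside: turn it back until the keeper on its side faces the sliding bolt, then slide the bolt across until its tip is fully inside the keeper and you feel it bottom on the hidden leather stop. Press it home there gently but surely, with roughly 10 N for about half a second and never more than 20 N between bolt and block, then let go and leave it locked. Leave the finial, the cup and the anvil stake where they stand.

Things in the scene. Friction and masses are not known exactly. Their poses are not given: they have to be found in the camera images.
- stand: Grey steel base plate fixed to the bench, 310 x 110 x 12 mm. Origin on the bench under the swivel axis, z up. The bolt slides along its x axis: towards +x is towards the block, -x is where the bolt is drawn back; the plate runs from x = -262 to +48 mm. A rib 12 mm wide (x -257 to -72, top at z = 30 mm) carries the bolt; two staples 14 mm long centred at x = -79 and -128 mm, 32 mm wide and 52 mm high, guide it with about 1 mm play each side.
- dapping_block (a joint): Angle (rad) of the blackened steel dapping block about its upright swivel axis, which passes through the block's centre; positive = anticlockwise seen from above, 0 = keeper squarely facing the bolt. It starts 0.45 to 1.1 rad positive, turns from -0.3 to 1.3, and stays where left (friction 0.12 N m). The bolt's tapered tip can pull the block true over the last 0.08 rad or so.
- block_centre (a point): Centre of the dapping block, on the swivel axis: a square block 52 x 52 mm, 50 mm high (z 22 to 72 mm above the bench), bright round hollows on its top. Axes turn with the block: the keeper is on its -x face; its +y and -y faces are plain and free to be gripped, 52 mm apart.
- keeper_mouth (a point): Middle of the keeper's mouth, z 37 mm, 60 mm from the swivel axis; +x points into the bore. The keeper is a dark lug 34 mm long and wide, z 24 to 52 mm, on the block's -x face, with a bore 18 mm wide and high running on into the block. An unseen leather-faced stop lies inside, 18 to 40 mm behind the mouth, different every time. The leather gives 1 mm per 8 N and is sluggish: meet it at 10 mm/s or less.
- bolt_tip (a point): Front end of the loose sliding bolt, on its centre line (z 37 mm): a steel bar 14 x 14 mm, 162 mm long, 0.2 to 0.4 kg, with a 12 mm taper down to 5 mm across at the tip. +x is the way it slides into the keeper. It starts 8 to 26 mm short of where the facing keeper's mouth will be. Oiled: it slides on its rib with about 1 N of friction, 2 to 3 N if pressed down or skewed.
- bolt_grip (a point): Centre of the upright thumb piece at the bolt's tail, 150 mm behind the tip: 24 mm long along the bolt, 14 mm wide across it, 36 mm high (z 30 to 66 mm above the bench, so the centre is at 48 mm). Its two sides (along its y) are free to be gripped from above, down to 14 mm above the bench, over the bolt and the narrow rib.
- finial: Brass finial like an onion dome, 56 mm across, 98 mm high, standing loose; origin under its foot. Leave alone.
- cup: Copper lamp cup, 72 mm across, 55 mm high, standing loose; origin under its foot. Leave alone.
- anvil: Small cast-iron anvil stake, foot 70 x 70 mm, 88 mm high, horn along +x reaching 75 mm; origin under its foot. Leave alone.
Things that resemble listed ones, but are neither listed nor needed, are in the scene too. Of the things shaped like the part that bears bolt_tip, the bare steel one is meant.

How it is judged:
On the way, in this order (a step that is already met when the one before it is completed fails the run):
1. the block is turned so that its keeper faces the bolt, within 0.09 rad (value of joint dapping_block between -0.09 and 0.09 rad), for 0.1 s.
2. the bolt's tip, at least 16 mm inside the keeper, presses on the stop with more than 5 N for 0.2 s (x of bolt_tip in the frame of keeper_mouth above 0.016 m and y of bolt_tip in the frame of keeper_mouth between -0.005 and 0.005 m and contact force between bolt and dapping_block above 5 N), for 0.2 s.
At the end, for the whole second after the job is handed in: The block faces the bolt within 0.09 rad, the bolt's tip is at least 16 mm past the keeper's mouth and within 5 mm of its middle sideways, and bolt and block are at rest (all of step 1 and x of bolt_tip in the frame of keeper_mouth above 0.016 m and y of bolt_tip in the frame of keeper_mouth between -0.005 and 0.005 m and linear speed of bolt below 0.01 m/s and velocity of joint dapping_block between -0.05 and 0.05 rad/s); the robot touches nothing.
It fails at once if the bolt presses on the block or its keeper with more than 20 N (contact force between bolt and dapping_block above 20 N).
It fails at once if the finial is shifted more than 15 mm or tipped (distance of finial from where it was at the start of the episode above 0.015 m or angle between finial's own z axis and vertical above 0.3 rad).
It fails at once if the cup is shifted more than 15 mm or tipped (distance of cup from where it was at the start of the episode above 0.015 m or angle between cup's own z axis and vertical above 0.3 rad).
It fails at once if the anvil is shifted more than 15 mm or tipped (distance of anvil from where it was at the start of the episode above 0.015 m or angle between anvil's own z axis and vertical above 0.3 rad).
It also fails if it takes over 58 s, if anything falls off the work surface, if the arm or the gripper's body presses on something with over 40 N, if the wrist force passes 120 N, or if a joint passes its speed limit or range.

ROBOT

A 6-joint arm with a two-finger parallel gripper is mounted at the origin on the work surface. World frame = base frame: x ahead of the robot, y to its left, z up, the work surface at z = 0. Lengths are in m, angles in rad, forces in N, time in s.
With the tool pointing down it reaches from about 0.25 to 0.725 m from the base axis. Payload 9.7 kg.
Tool frame: the origin (TCP) lies at the very end of the fingers, on their centre line; the grasp point (between the pads) lies 19 mm behind it (bot.grip_depth is the distance from the TCP to the grasp point, in m); z points along the fingers, y is the direction in which the jaws open and shut (so a half turn about z gives the same grasp; the last joint's range is limited). The gripper opens to 85 mm and grips with 20 to 120 N. Pads are 22 mm wide; open, the fingers measure 114 mm over their backs; the gripper's body (76 mm by 85 mm) begins 54 mm behind the grasp point. The pads swing forward as they close: fully open they stand 13 mm farther back than shut.
Start: joints at [1.161, 0.087, 0.176, 1.66, 0, 1.571], TCP at [0.219, 0.504, 0.231] pointing down, gripper open.
Joint ranges: [-3.13, 3.13], [-0.85, 1.81], [-1.15, 1.24], [-2.2, 2.28], [-1.44, 1.52], [-3.14, 3.14]. Speed limits (rad/s): [2.22, 2.22, 2.57, 3.14, 3.14, 3.14].

INTERFACE

Orientations are given as a unit quaternion [x, y, z, w].
In Python, from plant import bot, read_camera, models gives the robot as it stands.
- The arm moves only by the tool step_arm, never from a script. Its argument "steps" is a list of rows, each a list of 3 entries, a list of its own where there are three numbers: the shift along the tool's x, y, z in m, then the turn, a rotation vector about the tool's x, y, z in degrees, then the closure, from -1 (fully open) to 1 (shut). A call has 1 to 12 rows; each row shifts and turns the commanded pose from where the row before left it, along the tool's axes as they then stand; what a row does not reach is not made up. A row lasts 1/10 s, in which the tool goes at most 50 mm and 8.59 degrees, less where a joint would pass 70% of its speed; a pose out of reach is approached as far as the arm can. A call is refused whole if a number of a shift passes 0.05 or a number of a turn 8.59, either way. A call with a gripper value outside its range is refused whole. The fingers move at their own pace and stop on an object; the grip force is fixed at half the most. Time passes only in rows, so rows that do not move let the fingers close. It gives the time, the measured TCP pose, the force and the opening at its end, in the units of the state.
- bot.sense(): the state, without advancing time (a new reading comes with each control period).
- read_camera(name): name is "scene" or "top"; returns a dict with "image" (420x560x3 uint8, red, green, blue), "fov_y" (degrees; the focal length in pixels is half the picture's height over the tangent of half this angle, whatever the lens; pixels are square), "cx", "cy" (the principal point, pixels), "position" and "orientation" of the camera in the world. Camera axes: x right, y up, looking along -z (the intrinsics and any distortion apply to the point x, -y, -z); pixel columns grow to the right and rows downward; lengths in m; the calibration is good to about 2 mm. A picture is of the moment at which its call begins. There is no depth.
- bot.close_job(): hands the job in, once; it reports no verdict.
Trained networks look in a picture, given as the dict that the camera call returned (one of the last four; its "shot" number tells which), for a name from the list of things; names that differ only in an ending like _2 or _b are one class to them, and where a whole thing is asked for, a point or a joint stands for the part that bears it (a point fixed in the world has none). Each returns a list of dicts, best first, with "score" (0 to 1); they miss things now and then, are a little off and sometimes report something else, mostly with a low value. They report only what shows in the picture. A call takes as long as a camera call. They do not tell look-alikes from the thing itself.
- models.boxes_of(picture, name): "position" ([x, y, z] in m, in the coordinates of the camera as it stood for that picture, good to about 4 mm: the middle of the surface that is visible of it).
- models.tip_of(picture, name): "position" ([x, y, z] in m, in the coordinates of the camera as it stood for that picture, good to about 4 mm: a listed point, or the origin of a listed thing).
The state is a dict: "clock": time; "qpos": joint angles; "joint_vel": joint speeds; "joint_efforts": joint torques, N m; "tcp_pos": TCP position; "tcp_rot": TCP orientation; "contact_force": force on the tool from outside, world axes, zero at the start; "ft_torque": the same for the moment, N m; "gripper_width": finger opening in m.
Only numpy, scipy, OpenCV 4.12 (cv2) and the standard library are available. Lean on these libraries where they do the work, as an engineer would, in place of code of your own. Each camera call takes 0.05 s, during which the arm holds its last target. There are 200 camera calls.

## Working session

There is one attempt and no reset: what is moved stays moved. The work goes in short steps, Python scripts to look and compute and a tool call to move; the robot and the scene stay as the last step left them, time stands still between calls to the robot, and variables do not carry over. Pictures are saved under pics/ and viewed, about 8 in all and at most 12, crops included, and the job is handed in when it is done.

Besides the shell and the picture viewer there is one more tool, called after "Request:" in YAML: its name, and indented under it one key for each argument. step_arm: Moves the arm, as the interface text tells. Its arguments: {"type":"object","properties":{"steps":{"type":"array"}},"required":["steps"]}

```bash
mkdir -p pics; cat > h.py <<'E'
import numpy as np, cv2
from scipy.spatial.transform import Rotation as R
from plant import bot, read_camera, models
def w(p,c): return R.from_quat(c["orientation"]).apply(p)+np.array(c["position"])
def px(P,c):
    q=R.from_quat(c["orientation"]).inv().apply(np.array(P)-c["position"])
    f=210/np.tan(np.radians(c["fov_y"])/2)
    return np.array([c["cx"]+f*q[0]/-q[2], c["cy"]-f*q[1]/-q[2]])
def ray(u,v,z,c):
    f=210/np.tan(np.radians(c["fov_y"])/2)
    d=R.from_quat(c["orientation"]).apply([(u-c["cx"])/f,-(v-c["cy"])/f,-1]); o=np.array(c["position"])
    return o+d*(z-o[2])/d[2]
def save(c,n): cv2.imwrite("pics/"+n,c["image"][:,:,::-1])
E
python3 - <<'E'
from h import *
for n in("top","scene"):
    c=read_camera(n); save(c,n+"1.png"); print(n,{k:v for k,v in c.items() if k!="image"})
    for t in("stand","block_centre","keeper_mouth","bolt_tip","bolt_grip","finial","cup","anvil"):
        for d in models.tip_of(c,t)[:3]: p=w(d["position"],c); print(t,round(d["score"],2),p.round(4),px(p,c).round())
print(bot.sense())
E
```

```text
top {'fov_y': 54.07695743527298, 'cx': 282.85718227438895, 'cy': 207.33172119051704, 'position': array([ 0.415865  , -0.04344176,  1.00896191]), 'orientation': array([ 0.04438484, -0.03883261, -0.69662273,  0.71500964]), 'shot': 1}
stand 0.78 [0.5747 0.1539 0.0018] [208. 189.]
stand 0.18 [0.624  0.116  0.0357] [222. 167.]
block_centre 0.61 [0.5719 0.1526 0.0457] [205. 188.]
keeper_mouth 0.63 [0.6223 0.1183 0.036 ] [221. 168.]
bolt_tip 0.92 [0.6725 0.1093 0.0074] [227. 151.]
bolt_tip 0.85 [0.4267 0.1059 0.0084] [224. 250.]
bolt_tip 0.79 [0.5694 0.0746 0.0383] [238. 190.]
bolt_grip 0.86 [0.8182 0.1406 0.0197] [216.  93.]
bolt_grip 0.72 [ 0.3391 -0.0172  0.0205] [274. 288.]
bolt_grip 0.59 [ 0.5576 -0.073   0.0525] [300. 196.]
finial 0.9 [0.6187 0.2848 0.0011] [156. 171.]
cup 0.87 [ 0.5942 -0.3558 -0.0036] [413. 187.]
cup 0.69 [0.6232 0.1199 0.0366] [220. 168.]
cup 0.31 [0.6169 0.2852 0.0041] [156. 171.]
anvil 0.82 [ 0.4071 -0.3217 -0.0006] [400. 263.]
scene {'fov_y': 45.16648004305223, 'cx': 283.25742556275816, 'cy': 208.8759887174223, 'position': array([ 1.24742679, -0.67039778,  0.766
[... 704 characters left out ...]
: 0.9, 'qpos': array([1.16098459e+00, 8.69082900e-02, 1.75866011e-01, 1.65979799e+00,
       1.43418581e-05, 1.57079288e+00]), 'joint_vel': array([ 4.05779627e-04,  7.86654869e-04,  2.17260120e-03, -4.39661640e-04,
        4.74468604e-05,  1.10942812e-03]), 'joint_efforts': array([-1.12014935e-03, -5.20103323e+01,  4.64850318e+01,  1.84013901e-03,
       -3.69780605e-05, -8.09621703e-07]), 'tcp_pos': array([0.21913117, 0.50444726, 0.23126216]), 'tcp_rot': array([ 2.03473314e-01,  9.79080492e-01, -2.00507890e-05, -1.14911953e-05]), 'contact_force': array([ 0.69905106, -0.2556445 , -0.4077763 ]), 'ft_torque': array([-0.06235467, -0.06068063,  0.00238929]), 'gripper_width': 0.08539433583169828}
```

```bash
python3 -c "
import cv2
a=cv2.imread('pics/top1.png');b=cv2.imread('pics/scene1.png')
cv2.imwrite('pics/c1.png',cv2.resize(a[70:310,120:440],(800,600),interpolation=cv2.INTER_CUBIC))
cv2.imwrite('pics/c2.png',cv2.resize(b[130:325,180:440],(800,600),interpolation=cv2.INTER_CUBIC))"
```

```text
(no output)
```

View pics/c1.png

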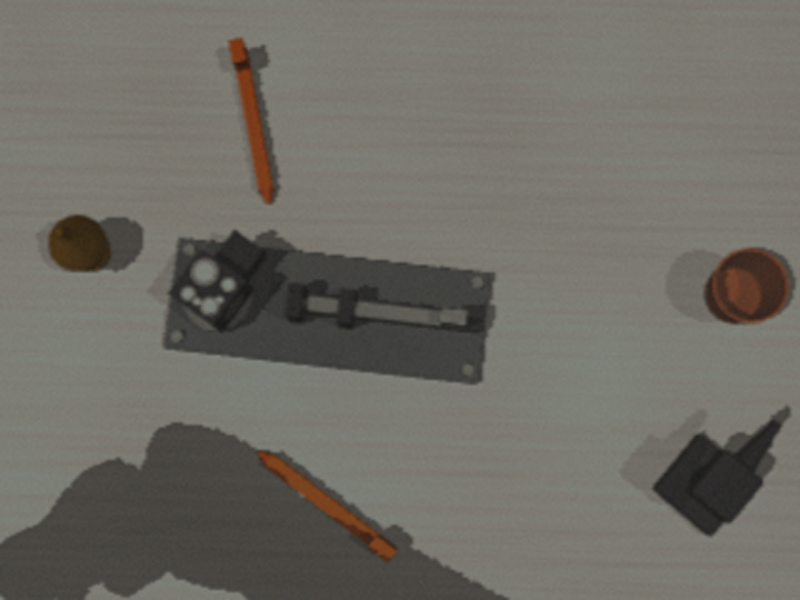

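View pics/c2.png

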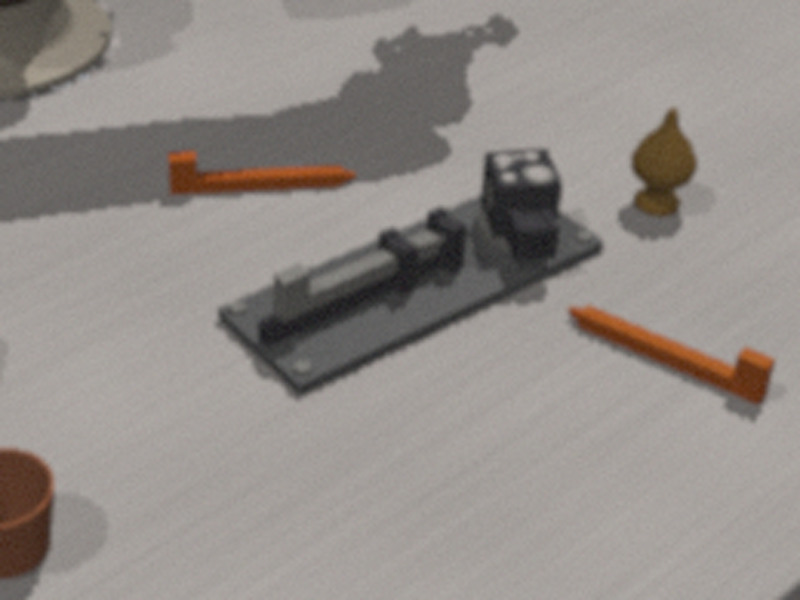

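c1 (top view) and c2 (scene view) show three bolt-shaped things. Two are orange: one at top px (227,151) and one at (224,250). The bare steel one lies in the staples on the grey plate, with its tip at about (238,190) and its thumb piece at about (300,196), and that is the one described. The block is at (205,188), with its keeper swung towards (221,168). Next I'll refine the stand pose from the plate corners.

```bash
python3 - <<'E'
from h import *
from scipy.optimize import least_squares
cor={"top":[((192,165.2),(48,1)),((317.6,178.8),(-262,1)),((312.4,223.2),(-262,-1)),((185.6,208.8),(48,-1))],
"scene":[((251.5,231.4),(-262,0)),((276.9,257.7),(-262,0)),((375.7,209.3),(48,0))]}
pts=[]
C={n:read_camera(n) for n in cor}
for n,c in C.items():
    g=cv2.GaussianBlur(cv2.cvtColor(c["image"],cv2.COLOR_RGB2GRAY),(0,0),1)
    p0=np.float32([[a] for a,_ in cor[n]])
    p=cv2.cornerSubPix(g,p0.copy(),(4,4),(-1,-1),(3,50,.01))
    for a,b in zip(p0[:,0],p[:,0]):
        print(n,a,b,ray(*b,.012,c).round(4)); pts.append((n,b,ray(*b,.012,c)[:2]))
best=None
cand=np.array([[x,y] for x in(-.262,.048) for y in(-.055,.055)])
def model(v,l):
    s,k=np.sin(v[2]),np.cos(v[2]); return l@np.array([[k,s],[-s,k]])+v[:2]
for use in(["top"],["scene"],["top","scene"]):
    P=np.array([p[2] for p in pts if p[0] in use])
    def f(v):
        m=model(v,cand); d=P[:,None]-m[None]; i=(d**2).sum(2).argmin(1)
        return (P-m[i]).ravel()
    r=least_squares(f,[.575,.155,np.radians(85)],loss="soft_l1",f_scale=.002)
    print(use,r.x,np.degrees(r.x[2]),(f(r.x).reshape(-1,2)*1e3).round(1).tolist())
for n,c in C.items():
    for t in("block_centre","keeper_mouth","bolt_tip","bolt_grip"):
        for d in models.tip_of(c,t)[:3]:
            p=w(d["position"],c)
            if abs(p[0]-.58)<.06: print(t,p.round(4),"stand",((p[:2]-r.x[:2])@np.array([[np.cos(r.x[2]),-np.sin(r.x[2])],[np.sin(r.x[2]),np.cos(r.x[2])]])).round(4))
# block top hollows close crop
c=C["top"]; cv2.imwrite("pics/c3.png",cv2.resize(c["image"][150:225,170:270,::-1],(800,600),interpolation=cv2.INTER_CUBIC))
E
```

```text
top [192.  165.2] [191.12889 164.60399] [0.6343 0.1956 0.012 ]
top [317.6 178.8] [317.69424 178.76451] [ 0.6066 -0.1178  0.012 ]
top [312.4 223.2] [312.38028 222.26535] [ 0.499  -0.1067  0.012 ]
top [185.6 208.8] [184.83765 208.68257] [0.5242 0.2052 0.012 ]
scene [251.5 231.4] [250.59727 229.71117] [ 0.4998 -0.1022  0.012 ]
scene [276.9 257.7] [275.68735 259.18976] [ 0.6174 -0.1243  0.012 ]
scene [375.7 209.3] [376.22845 210.06506] [0.6418 0.1883 0.012 ]
['top'] [0.57513821 0.15084162 1.48569077] 85.12381088187342 [[0.3, 1.6], [-1.1, -2.9], [1.0, -1.1], [-0.2, 1.9]]
['scene'] [0.58290238 0.14627323 1.46855928] 84.14224898442484 [[-1.6, 6.5], [6.5, -4.4], [-0.7, -0.1]]
['top', 'scene'] [0.57711808 0.14959926 1.4821922 ] 84.9233573104617 [[-1.9, 3.1], [-2.1, -1.6], [-0.1, -0.2], [-2.4, 3.0], [0.7, 4.3], [8.7, -8.1], [5.7, -4.2]]
block_centre [0.5747 0.1533 0.0453] stand [0.0035 0.0027]
keeper_mouth [0.6231 0.1185 0.0336] stand [-0.0269 -0.0486]
bolt_tip [0.5707 0.074  0.0388] stand [-0.0759 -0.0003]
bolt_grip [ 0.5549 -0.0769  0.0519] stand [-0.2276  0.0021]
block_centre [0.5757 0.157  0.0494] stand [0.0072 0.0021]
keeper_mouth [0.6221 0.1155 0.037 ] stand [-0.03   -0.0479]
bolt_tip [0.5668 0.0708 0.0339] stand [-0.0794  0.0033]
bolt_grip [ 0.5529 -0.0793  0.0472] stand [-0.2301  0.0038]
```

View pics/c3.png

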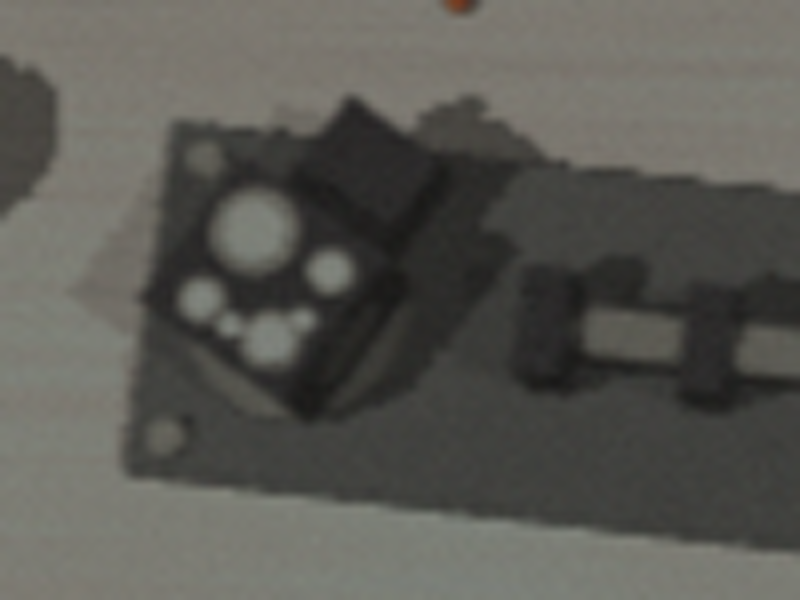

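Top crop c3 shows the keeper lug at about full px (216,171), the block top centred near (203,188), and the staple and steel bolt at (240,190). I take the swivel axis as (0.5748, 0.1535), the stand yaw as 85.1° and the block angle as about +57.7°. Moving above the block now.

Request:
step_arm:
  steps:
    - [[-0.0466, -0.018, 0], [0, 0, 0], -1]
    - [[-0.0466, -0.018, 0], [0, 0, 0], -1]
    - [[-0.0466, -0.018, 0], [0, 0, 0], -1]
    - [[-0.0466, -0.018, 0], [0, 0, 0], -1]
    - [[-0.0466, -0.018, 0], [0, 0, 0], -1]
    - [[-0.0466, -0.018, 0], [0, 0, 0], -1]
    - [[-0.0466, -0.018, 0], [0, 0, 0], -1]
    - [[-0.0466, -0.018, 0], [0, 0, 0], -1]
    - [[-0.0466, -0.018, 0], [0, 0, 0], -1]
    - [[-0.0466, -0.018, 0], [0, 0, 0], -1]
    - [[0, 0, 0], [0, 0, 6.85], -1]
    - [[0, 0, 0], [0, 0, 6.85], -1]

```text
clock: 2.6
tcp_pos: [0.5758, 0.1521, 0.2306]
tcp_rot: [0.322, 0.947, -0.0, -0.0]
contact_force: [-0.9, -0.5, -0.6]
gripper_width: 0.0855
```

```bash
cat >> h.py <<'E'
def goto(P,yaw):
    """tool-axis shift (m) and turn (deg) to TCP P with tool y at yaw (deg, world), tool down"""
    s=bot.sense(); r=R.from_quat(s["tcp_rot"]); t=np.radians(yaw)
    T=R.from_matrix(np.array([[-np.sin(t),np.cos(t),0],[np.cos(t),np.sin(t),0],[0,0,-1]]).T)
    print("t",s["clock"],"tcp",s["tcp_pos"].round(4),"F",s["contact_force"].round(2),"w",round(s["gripper_width"],4),"yaw",np.degrees(np.arctan2(*r.as_matrix()[[1,0],1])).round(2))
    print("shift",r.inv().apply(np.array(P)-s["tcp_pos"]).round(4),"turn",(r.inv()*T).as_rotvec(degrees=True).round(2))
E
python3 -c "
from h import *
goto([.5748,.1535,.041],52.8)
c=read_camera('scene');save(c,'s2.png')"
```

```text
t 2.6 tcp [0.5758 0.1521 0.2306] F [-0.89 -0.53 -0.61] w 0.0855 yaw 52.39
shift [0.0015 0.0007 0.1896] turn [-0.05 -0.04 -0.41]
```

Request:
step_arm:
  steps:
    - [[0.0015, 0.0007, 0.04], [0, 0, -0.4], -1]
    - [[0, 0, 0.04], [0, 0, 0], -1]
    - [[0, 0, 0.035], [0, 0, 0], -1]
    - [[0, 0, 0.03], [0, 0, 0], -1]
    - [[0, 0, 0.025], [0, 0, 0], -1]
    - [[0, 0, 0.019], [0, 0, 0], -1]
    - [[0, 0, 0], [0, 0, 0], -1]

```text
clock: 3.35
tcp_pos: [0.5722, 0.1549, 0.0394]
tcp_rot: [0.314, 0.949, -0.001, -0.002]
contact_force: [-0.8, -0.4, 0.1]
gripper_width: 0.0852
```

```bash
python3 -c "
from h import *
goto([.5748,.1535,.041],52.8)
c=read_camera('scene');d=read_camera('top')
a=cv2.resize(c['image'][120:270,260:420,::-1],(400,375));b=cv2.resize(d['image'][120:270,150:310,::-1],(400,375))
cv2.imwrite('pics/c4.png',np.hstack([a,b]))"
```

```text
t 3.35 tcp [0.5722 0.1549 0.0394] F [-0.85 -0.36  0.09] w 0.0852 yaw 53.36
shift [-0.0029  0.0004 -0.0016] turn [-0.21 -0.17  0.56]
```

View pics/c4.png

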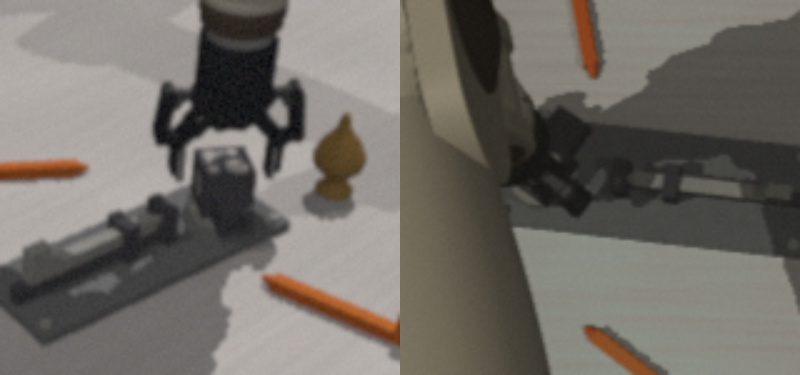

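c4: the open jaws straddle the block, with a finger beside each plain face and the keeper clear. Closing.

Request:
step_arm:
  steps:
    - [[-0.002, 0, 0], [0, 0, 0], -1]
    - [[0, 0, 0], [0, 0, 0], -1]
    - [[0, 0, 0], [0, 0, 0], -0.5]
    - [[0, 0, 0], [0, 0, 0], 0]
    - [[0, 0, 0], [0, 0, 0], 1]
    - [[0, 0, 0], [0, 0, 0], 1]
    - [[0, 0, 0], [0, 0, 0], 1]

```text
clock: 4.15
tcp_pos: [0.5747, 0.1527, 0.0424]
tcp_rot: [0.316, 0.949, -0.001, -0.001]
contact_force: [-5.9, -6.8, 4.7]
gripper_width: 0.0508
```

```bash
python3 -c "
from h import *
goto([.5748,.1535,.041],52.8)"
```

```text
t 4.15 tcp [0.5747 0.1527 0.0424] F [-5.92 -6.84  4.72] w 0.0508 yaw 53.18
shift [0.0004 0.0007 0.0014] turn [-0.17 -0.01  0.38]
```

Request:
step_arm:
  steps:
    - [[0, 0, 0], [0, 0, 4], 1]
    - [[0, 0, 0], [0, 0, 5], 1]
    - [[0, 0, 0], [0, 0, 5], 1]
    - [[0, 0, 0], [0, 0, 5], 1]
    - [[0, 0, 0], [0, 0, 5], 1]
    - [[0, 0, 0], [0, 0, 5], 1]
    - [[0, 0, 0], [0, 0, 5], 1]

```text
clock: 4.85
tcp_pos: [0.5746, 0.1527, 0.0424]
tcp_rot: [0.581, 0.814, -0.001, -0.0]
contact_force: [-4.9, -7.4, 4.5]
gripper_width: 0.0511
```

```bash
python3 -c "
from h import *
goto([.5748,.1535,.041],-4.9)"
```

```text
t 4.85 tcp [0.5746 0.1527 0.0424] F [-4.93 -7.41  4.49] w 0.0511 yaw 18.99
shift [0.0007 0.0004 0.0014] turn [-0.13  0.12 23.89]
```

Request:
step_arm:
  steps:
    - [[0, 0, 0], [0, 0, 5], 1]
    - [[0, 0, 0], [0, 0, 5], 1]
    - [[0, 0, 0], [0, 0, 5], 1]
    - [[0, 0, 0], [0, 0, 5], 1]
    - [[0, 0, 0], [0, 0, 3], 1]
    - [[0, 0, 0], [0, 0, 0], 1]
    - [[0, 0, 0], [0, 0, 0], 1]

```text
clock: 5.55
tcp_pos: [0.5747, 0.1528, 0.0425]
tcp_rot: [0.73, 0.683, -0.001, 0.0]
contact_force: [-4.7, -6.9, 4.8]
gripper_width: 0.051
```

```bash
python3 -c "
from h import *
goto([.5748,.1535,.041],-4.9)
c=read_camera('scene');d=read_camera('top')
a=cv2.resize(c['image'][170:245,300:380,::-1],(400,375),interpolation=2);b=cv2.resize(d['image'][150:225,180:260,::-1],(400,375),interpolation=2)
cv2.imwrite('pics/c5.png',np.hstack([a,b]))
for q in(c,d):
  for t in('keeper_mouth','bolt_tip','bolt_grip','block_centre'):
    for e in models.tip_of(q,t):
      p=w(e['position'],q)
      if abs(p[0]-.57)<.06: print(t,round(e['score'],2),p.round(4))"
```

```text
t 5.55 tcp [0.5747 0.1528 0.0425] F [-4.73 -6.86  4.79] w 0.051 yaw -3.84
shift [0.0008 0.0001 0.0015] turn [-0.1   0.13  1.06]
keeper_mouth 0.74 [0.571  0.0881 0.0376]
bolt_tip 0.59 [0.5672 0.0721 0.0362]
bolt_grip 0.98 [ 0.5517 -0.0787  0.0476]
block_centre 0.61 [0.5783 0.1581 0.0463]
block_centre 0.56 [0.5718 0.091  0.0376]
keeper_mouth 0.94 [0.571  0.0943 0.0366]
bolt_tip 0.71 [0.5724 0.0733 0.0382]
bolt_grip 0.71 [ 0.5529 -0.0737  0.0508]
block_centre 0.75 [0.5708 0.1553 0.0455]
```

View pics/c5.png

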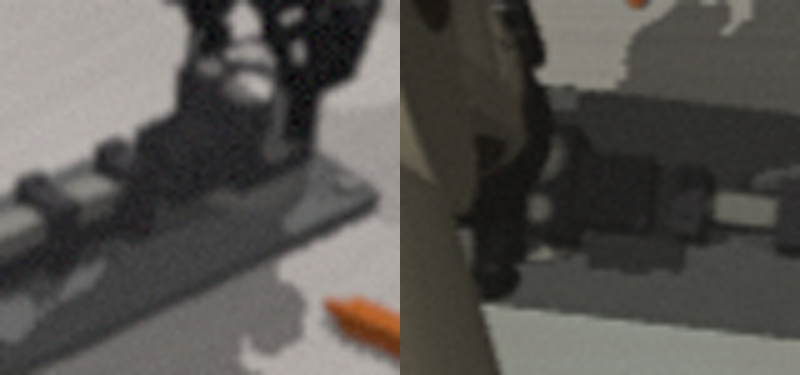

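c5: the keeper now faces the staple and bolt. I'll trim by 1°, release and rise.

Request:
step_arm:
  steps:
    - [[0, 0, 0], [0, 0, 1], 1]
    - [[0, 0, 0], [0, 0, 0], 1]
    - [[0, 0, 0], [0, 0, 0], 1]
    - [[0, 0, 0], [0, 0, 0], -1]
    - [[0, 0, 0], [0, 0, 0], -1]
    - [[0, 0, 0], [0, 0, 0], -1]
    - [[0, 0, 0], [0, 0, 0], -1]
    - [[0, 0, -0.02], [0, 0, 0], -1]
    - [[0, 0, -0.035], [0, 0, 0], -1]
    - [[0, 0, -0.04], [0, 0, 0], -1]
    - [[0, 0, 0], [0, 0, 0], -1]

```text
clock: 7.15
tcp_pos: [0.5779, 0.1547, 0.1434]
tcp_rot: [0.736, 0.677, 0.004, 0.002]
contact_force: [0.7, 0.2, -1.0]
gripper_width: 0.0855
```

```bash
python3 -c "
from h import *
goto([.5553,-.077,.137],-4.9)
c=read_camera('scene');d=read_camera('top')
a=cv2.resize(c['image'][160:260,260:380,::-1],(400,333),interpolation=2);b=cv2.resize(d['image'][140:240,200:320,::-1],(400,333),interpolation=2)
cv2.imwrite('pics/c6.png',np.hstack([a,b]))
for q in(c,d):
  for t in('keeper_mouth','bolt_tip','bolt_grip','block_centre'):
    for e in models.tip_of(q,t):
      p=w(e['position'],q)
      if abs(p[0]-.57)<.06: print(t,round(e['score'],2),p.round(4))"
```

```text
t 7.15 tcp [0.5779 0.1547 0.1434] F [ 0.65  0.17 -0.96] w 0.0855 yaw -4.77
shift [-0.2328 -0.0033  0.0057] turn [ 0.46 -0.17  0.13]
keeper_mouth 0.97 [0.5699 0.0897 0.0356]
bolt_tip 0.83 [0.5659 0.0732 0.0361]
bolt_grip 0.81 [ 0.5538 -0.077   0.0474]
bolt_grip 0.52 [ 0.5924 -0.3515 -0.001 ]
block_centre 0.79 [0.5765 0.1586 0.045 ]
keeper_mouth 0.95 [0.5689 0.0929 0.0342]
bolt_tip 0.83 [0.5707 0.0713 0.0385]
bolt_tip 0.5 [0.5732 0.1558 0.0445]
bolt_grip 0.73 [ 0.555  -0.0714  0.0481]
block_centre 0.89 [0.5726 0.1552 0.0454]
```

View pics/c6.png

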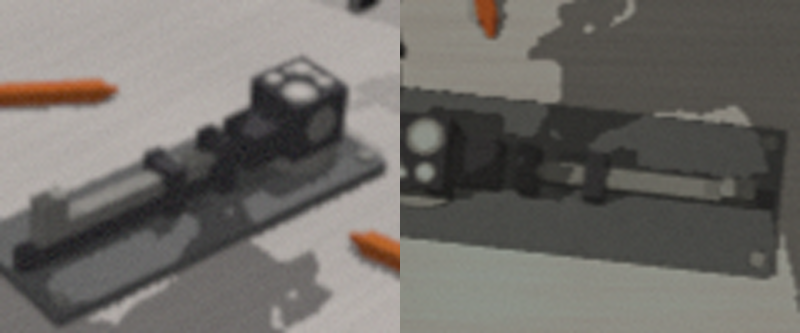

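c6: the block is squarely aligned and free, and the bolt tip is about 18 mm short of the mouth. I'll push the thumb piece from behind with shut fingers.

Request:
step_arm:
  steps:
    - [[-0.045, 0, 0], [0, 0, 0], 0]
    - [[-0.045, 0, 0], [0, 0, 0], 1]
    - [[-0.045, 0, 0], [0, 0, 0], 1]
    - [[-0.045, 0, 0], [0, 0, 0], 1]
    - [[-0.045, 0, 0], [0, 0, 0], 1]
    - [[-0.04, -0.003, 0], [0, 0, 0], 1]
    - [[0, 0, 0], [0, 0, 0], 1]
    - [[0, 0, 0], [0, 0, 0], 1]
    - [[0, 0, 0], [0, 0, 0], 1]

```text
clock: 8.55
tcp_pos: [0.5507, -0.1092, 0.1371]
tcp_rot: [0.736, 0.677, 0.0, -0.0]
contact_force: [0.1, 1.0, 1.2]
gripper_width: 0.0001
```

```bash
python3 -c "
from h import *
goto([.5525,-.108,.041],-4.9)"
```

```text
t 8.55 tcp [ 0.5507 -0.1092  0.1371] F [0.06 1.02 1.18] w 0.0001 yaw -4.75
shift [0.0013 0.0018 0.0961] turn [-0.01 -0.02  0.15]
```

Request:
step_arm:
  steps:
    - [[0, 0.0018, 0.025], [0, 0, 0], 1]
    - [[0, 0, 0.025], [0, 0, 0], 1]
    - [[0, 0, 0.02], [0, 0, 0], 1]
    - [[0, 0, 0.015], [0, 0, 0], 1]
    - [[0, 0, 0.01], [0, 0, 0], 1]
    - [[0, 0, 0], [0, 0, 0], 1]
    - [[0, 0, 0], [0, 0, 0], 1]

```text
clock: 9.25
tcp_pos: [0.5528, -0.1098, 0.043]
tcp_rot: [0.736, 0.677, 0.0, 0.0]
contact_force: [-0.0, -0.0, 1.5]
gripper_width: -0.0002
```

```bash
python3 -c "
from h import *
goto([.5525,-.108,.041],-4.9)
c=read_camera('scene');d=read_camera('top')
a=cv2.resize(c['image'][160:280,220:380,::-1],(400,300),interpolation=2);b=cv2.resize(d['image'][120:240,200:360,::-1],(400,300),interpolation=2)
cv2.imwrite('pics/c7.png',np.hstack([a,b]))"
```

```text
t 9.25 tcp [ 0.5528 -0.1098  0.043 ] F [-0.04 -0.03  1.51] w -0.0002 yaw -4.76
shift [ 0.0018 -0.0004  0.002 ] turn [0.04 0.01 0.14]
```

View pics/c7.png

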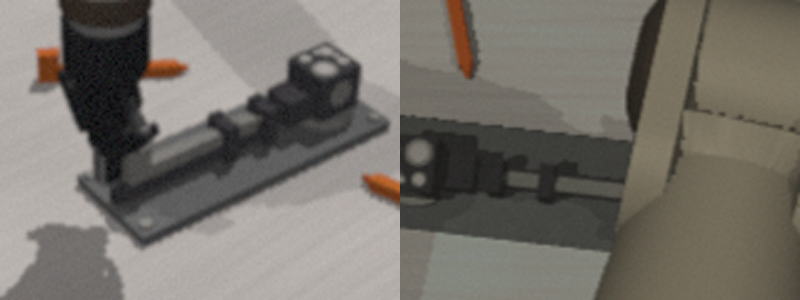

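c7: the shut fingers stand behind the thumb piece, with the bolt, staples and keeper in line. Starting to push.

Request:
step_arm:
  steps:
    - [[0.002, 0, 0], [0, 0, 0], 1]
    - [[0.002, 0, 0], [0, 0, 0], 1]
    - [[0.002, 0, 0], [0, 0, 0], 1]
    - [[0.002, 0, 0], [0, 0, 0], 1]
    - [[0.002, 0, 0], [0, 0, 0], 1]
    - [[0.002, 0, 0], [0, 0, 0], 1]
    - [[0.002, 0, 0], [0, 0, 0], 1]
    - [[0.002, 0, 0], [0, 0, 0], 1]
    - [[0.002, 0, 0], [0, 0, 0], 1]
    - [[0.002, 0, 0], [0, 0, 0], 1]

```text
clock: 10.35
tcp_pos: [0.5541, -0.0899, 0.0423]
tcp_rot: [0.736, 0.677, -0.0, 0.0]
contact_force: [0.4, -0.2, 0.7]
gripper_width: 0.0002
```

```bash
python3 -c "
from h import *
goto([.5552,-.077,.043],-4.9)
c=read_camera('scene')
for t in('bolt_tip','bolt_grip','keeper_mouth'):
    for e in models.tip_of(c,t):
      p=w(e['position'],c)
      if abs(p[0]-.57)<.06: print(t,round(e['score'],2),p.round(4))"
```

```text
t 10.35 tcp [ 0.5541 -0.0899  0.0423] F [ 0.45 -0.2   0.67] w 0.0002 yaw -4.78
shift [ 0.013   0.     -0.0007] turn [0.   0.   0.12]
bolt_tip 0.95 [0.5676 0.08   0.0366]
bolt_tip 0.29 [ 0.6237  0.2797 -0.0021]
bolt_grip 0.71 [ 0.5533 -0.0687  0.0467]
keeper_mouth 0.74 [0.5683 0.0914 0.0347]
```

Request:
step_arm:
  steps:
    - [[0.002, 0, 0], [0, 0, 0], 1]
    - [[0.002, 0, 0], [0, 0, 0], 1]
    - [[0.002, 0, 0], [0, 0, 0], 1]
    - [[0.002, 0, 0], [0, 0, 0], 1]
    - [[0.002, 0, 0], [0, 0, 0], 1]
    - [[0.002, 0, 0], [0, 0, 0], 1]
    - [[0.002, 0, 0], [0, 0, 0], 1]
    - [[0.002, 0, 0], [0, 0, 0], 1]
    - [[0.001, 0, 0], [0, 0, 0], 1]
    - [[0.001, 0, 0], [0, 0, 0], 1]

```text
clock: 11.55
tcp_pos: [0.5556, -0.0721, 0.0423]
tcp_rot: [0.736, 0.677, -0.0, 0.0]
contact_force: [-0.2, -0.4, 0.6]
gripper_width: 0.0001
```

Request:
step_arm:
  steps:
    - [[0.001, 0, 0], [0, 0, 0], 1]
    - [[0.001, 0, 0], [0, 0, 0], 1]
    - [[0.001, 0, 0], [0, 0, 0], 1]
    - [[0.001, 0, 0], [0, 0, 0], 1]

```text
clock: 11.95
tcp_pos: [0.5559, -0.0681, 0.0423]
tcp_rot: [0.736, 0.677, 0.0, 0.0]
contact_force: [-0.2, -1.0, 0.1]
gripper_width: 0.0004
```

```bash
python3 -c "
from h import *
goto([.5552,-.077,.043],-4.9)
c=read_camera('scene')
for t in('bolt_tip','bolt_grip','keeper_mouth'):
    for e in models.tip_of(c,t):
      p=w(e['position'],c)
      if abs(p[0]-.57)<.06: print(t,round(e['score'],2),p.round(4))"
```

```text
t 11.95 tcp [ 0.5559 -0.0681  0.0423] F [-0.19 -0.99  0.07] w 0.0004 yaw -4.78
shift [-0.0089  0.     -0.0007] turn [0.01 0.   0.12]
bolt_tip 0.58 [0.5664 0.1008 0.0369]
bolt_grip 0.83 [ 0.5596 -0.0455  0.0471]
keeper_mouth 0.74 [0.5705 0.0928 0.0378]
keeper_mouth 0.61 [0.5754 0.1583 0.0494]
```

Request:
step_arm:
  steps:
    - [[0.001, 0, 0], [0, 0, 0], 1]
    - [[0.001, 0, 0], [0, 0, 0], 1]
    - [[0.001, 0, 0], [0, 0, 0], 1]

```text
clock: 12.45
tcp_pos: [0.5561, -0.0651, 0.0423]
tcp_rot: [0.736, 0.677, 0.0, 0.0]
contact_force: [-0.4, -0.1, 0.6]
gripper_width: -0.0001
```

Request:
step_arm:
  steps:
    - [[0.001, 0, 0], [0, 0, 0], 1]
    - [[0.001, 0, 0], [0, 0, 0], 1]

```text
clock: 12.65
tcp_pos: [0.5563, -0.0631, 0.0423]
tcp_rot: [0.736, 0.677, 0.0, -0.0]
contact_force: [0.8, -0.5, 0.1]
gripper_width: -0.0
```

Request:
step_arm:
  steps:
    - [[0.001, 0, 0], [0, 0, 0], 1]
    - [[0.001, 0, 0], [0, 0, 0], 1]

```text
clock: 12.85
tcp_pos: [0.5565, -0.0611, 0.0423]
tcp_rot: [0.736, 0.677, -0.0, -0.0]
contact_force: [-0.2, -0.8, -0.5]
gripper_width: -0.0004
```

Request:
step_arm:
  steps:
    - [[0.001, 0, 0], [0, 0, 0], 1]
    - [[0.001, 0, 0], [0, 0, 0], 1]

```text
clock: 13.05
tcp_pos: [0.5567, -0.0591, 0.0423]
tcp_rot: [0.736, 0.677, 0.0, 0.0]
contact_force: [0.1, 0.6, 0.5]
gripper_width: -0.0001
```

Request:
step_arm:
  steps:
    - [[0.001, 0, 0], [0, 0, 0], 1]
    - [[0.001, 0, 0], [0, 0, 0], 1]

```text
clock: 13.25
tcp_pos: [0.5568, -0.0571, 0.0423]
tcp_rot: [0.736, 0.677, -0.0, -0.0]
contact_force: [0.1, -1.3, 0.3]
gripper_width: -0.0001
```

Request:
step_arm:
  steps:
    - [[0.001, 0, 0], [0, 0, 0], 1]
    - [[0.001, 0, 0], [0, 0, 0], 1]

```text
clock: 13.45
tcp_pos: [0.557, -0.0551, 0.0423]
tcp_rot: [0.736, 0.677, -0.0, 0.0]
contact_force: [0.9, -0.4, 1.3]
gripper_width: -0.0004
```

Request:
step_arm:
  steps:
    - [[0.001, 0, 0], [0, 0, 0], 1]
    - [[0.001, 0, 0], [0, 0, 0], 1]

```text
clock: 13.65
tcp_pos: [0.5571, -0.0531, 0.0423]
tcp_rot: [0.736, 0.677, 0.0, -0.0]
contact_force: [-0.9, 0.3, 0.3]
gripper_width: -0.0001
```

Request:
step_arm:
  steps:
    - [[0.001, 0, 0], [0, 0, 0], 1]
    - [[0.001, 0, 0], [0, 0, 0], 1]

```text
clock: 13.85
tcp_pos: [0.5573, -0.0512, 0.0423]
tcp_rot: [0.736, 0.677, -0.0, 0.0]
contact_force: [-0.5, 0.1, -0.6]
gripper_width: 0.0001
```

```bash
python3 -c "
from h import *
goto([.5552,-.077,.043],-4.9)
c=read_camera('scene')
for t in('bolt_grip','keeper_mouth'):
    for e in models.tip_of(c,t):
      p=w(e['position'],c)
      if abs(p[0]-.57)<.06: print(t,round(e['score'],2),p.round(4))"
```

```text
t 13.85 tcp [ 0.5573 -0.0512  0.0423] F [-0.47  0.09 -0.61] w 0.0001 yaw -4.78
shift [-0.0259  0.0001 -0.0007] turn [-0.    0.    0.12]
bolt_grip 0.51 [ 0.5571 -0.0303  0.0462]
keeper_mouth 0.57 [0.5703 0.091  0.0359]
```

Request:
step_arm:
  steps:
    - [[0.001, 0, 0], [0, 0, 0], 1]
    - [[0.001, 0, 0], [0, 0, 0], 1]

```text
clock: 14.2
tcp_pos: [0.5574, -0.0492, 0.0423]
tcp_rot: [0.736, 0.677, -0.0, -0.0]
contact_force: [0.2, 0.4, -0.2]
gripper_width: -0.0
```

Request:
step_arm:
  steps:
    - [[0.001, 0, 0], [0, 0, 0], 1]
    - [[0.001, 0, 0], [0, 0, 0], 1]

```text
clock: 14.4
tcp_pos: [0.5576, -0.0471, 0.0423]
tcp_rot: [0.736, 0.677, -0.0, -0.0]
contact_force: [-0.4, 0.1, -0.1]
gripper_width: -0.0002
```

Request:
step_arm:
  steps:
    - [[0.001, 0, 0], [0, 0, 0], 1]
    - [[0.001, 0, 0], [0, 0, 0], 1]

```text
clock: 14.6
tcp_pos: [0.5578, -0.0455, 0.0423]
tcp_rot: [0.736, 0.677, -0.0, 0.0]
contact_force: [-1.0, -4.6, -0.3]
gripper_width: 0.0
```

Request:
step_arm:
  steps:
    - [[0, 0, 0], [0, 0, 0], 1]

```text
clock: 14.7
tcp_pos: [0.5578, -0.0455, 0.0423]
tcp_rot: [0.736, 0.677, -0.0, 0.0]
contact_force: [0.1, -3.5, 0.1]
gripper_width: 0.0001
```

Request:
step_arm:
  steps:
    - [[0.0005, 0, 0], [0, 0, 0], 1]
    - [[0.0005, 0, 0], [0, 0, 0], 1]
    - [[0, 0, 0], [0, 0, 0], 1]

```text
clock: 15.0
tcp_pos: [0.5579, -0.045, 0.0423]
tcp_rot: [0.736, 0.677, -0.001, 0.001]
contact_force: [-1.0, -7.1, -0.3]
gripper_width: 0.0002
```

Request:
step_arm:
  steps:
    - [[0.0005, 0, 0], [0, 0, 0], 1]
    - [[0.0005, 0, 0], [0, 0, 0], 1]
    - [[0.0003, 0, 0], [0, 0, 0], 1]
    - [[0, 0, 0], [0, 0, 0], 1]
    - [[0, 0, 0], [0, 0, 0], 1]

```text
clock: 15.5
tcp_pos: [0.5579, -0.0444, 0.0424]
tcp_rot: [0.736, 0.677, -0.001, 0.001]
contact_force: [-1.1, -10.7, -0.5]
gripper_width: -0.0001
```

Holding at about 11 N for half a second, then backing off.

Request:
step_arm:
  steps:
    - [[0.0002, 0, 0], [0, 0, 0], 1]
    - [[0, 0, 0], [0, 0, 0], 1]
    - [[0, 0, 0], [0, 0, 0], 1]
    - [[0, 0, 0], [0, 0, 0], 1]
    - [[0, 0, 0], [0, 0, 0], 1]

```text
clock: 16.0
tcp_pos: [0.5579, -0.0444, 0.0424]
tcp_rot: [0.736, 0.677, -0.001, 0.001]
contact_force: [-1.5, -11.3, 1.6]
gripper_width: 0.0001
```

Request:
step_arm:
  steps:
    - [[-0.003, 0, 0], [0, 0, 0], 1]
    - [[-0.005, 0, 0], [0, 0, 0], 1]
    - [[-0.008, 0, 0], [0, 0, 0], 1]
    - [[-0.004, 0, 0], [0, 0, 0], 1]
    - [[0, 0, 0], [0, 0, 0], 1]
    - [[0, 0, -0.03], [0, 0, 0], 1]
    - [[0, 0, -0.04], [0, 0, 0], 1]
    - [[0, 0, -0.04], [0, 0, 0], 1]
    - [[0, 0, -0.02], [0, 0, 0], 1]
    - [[-0.04, 0, 0], [0, 0, 0], 1]
    - [[-0.04, 0, 0], [0, 0, 0], 1]
    - [[0, 0, 0], [0, 0, 0], 1]

```text
clock: 17.2
tcp_pos: [0.5493, -0.1457, 0.1723]
tcp_rot: [0.737, 0.676, -0.0, 0.0]
contact_force: [0.2, 0.0, -0.4]
gripper_width: -0.0001
```

```bash
python3 -c "
from h import *
goto([.5552,-.077,.043],-4.9)
c=read_camera('scene');d=read_camera('top')
a=cv2.resize(c['image'][160:260,240:400,::-1],(400,250),interpolation=2);b=cv2.resize(d['image'][140:240,160:320,::-1],(400,250),interpolation=2)
cv2.imwrite('pics/c8.png',np.hstack([a,b]))
for q in(c,d):
  for t in('keeper_mouth','bolt_grip','block_centre','finial','cup','anvil'):
    for e in models.tip_of(q,t)[:1]:
      print(t,round(e['score'],2),w(e['position'],q).round(4))"
```

```text
t 17.2 tcp [ 0.5493 -0.1457  0.1723] F [ 0.19  0.   -0.43] w -0.0001 yaw -4.96
shift [ 6.900e-02 -1.000e-04  1.293e-01] turn [ 0.01  0.05 -0.06]
keeper_mouth 0.61 [0.5712 0.0926 0.037 ]
bolt_grip 0.91 [ 0.5591 -0.0267  0.0438]
block_centre 0.69 [0.5752 0.1595 0.0478]
finial 0.9 [ 0.6252  0.2818 -0.0017]
cup 0.98 [ 0.5924 -0.3491  0.0026]
anvil 0.7 [ 0.4088 -0.3205  0.0039]
keeper_mouth 0.81 [0.5727 0.0944 0.0344]
bolt_grip 0.75 [ 0.3391 -0.0142  0.0198]
block_centre 0.88 [0.5719 0.1556 0.0467]
finial 0.76 [0.6199 0.2854 0.0021]
anvil 0.56 [ 0.4083 -0.3229  0.004 ]
```

View pics/c8.png

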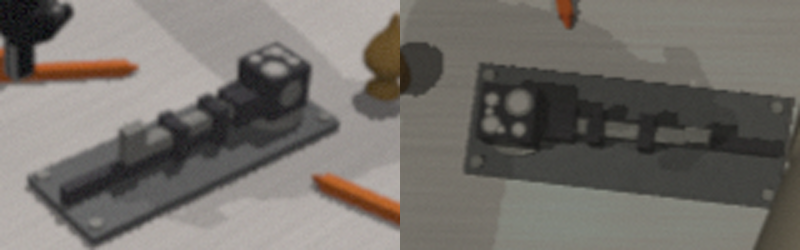

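c8: the bolt is seated in the keeper, the block is square, the tool is clear, and the other objects have not moved.

```bash
python3 -c "
from plant import bot
print(bot.close_job(), bot.sense()['clock'])"
```

```text
the job is handed in; nothing more can be done
the job is handed in; nothing more can be done
```

The bolt is locked in the keeper and the job is handed in; the last clock reading before that was about 17 s of the 58 s allowed.

- **Turning the block:** I gripped the dapping block by its plain faces and turned it back by about 58° until the keeper faced the bolt. I then let go, and it stayed square.
- **Driving the bolt:** I chose the bare steel bolt, not the two orange look-alikes, and pushed it from behind its thumb piece with shut fingers, at 10 mm/s or less near the stop. It met the leather roughly 30 mm inside the keeper.
- **Pressing home:** The wrist force read between 10.7 and 11.3 N over the half-second hold. Bolt friction of 1 to 3 N means the force on the stop was a little less. The highest wrist reading at any point was 11.3 N.
- **Last checks:** After I backed off and lifted clear, the wrist force was about zero. The picture showed the bolt seated and the block square. The finial and anvil were where they started, within the 4 mm measuring error, in both views.
- **Checks that failed or disagreed:**
  - The top view's last detection of the thumb piece was one of the orange look-alikes, so the final bolt position rests on the scene view and the tool position.
  - The top view missed the cup, so its place is confirmed only by the scene view.
  - The two cameras differ by about 4 mm on the block centre.

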